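# Hold a sample tube up to the code reader

## Task

Take the violet-capped sample tube out of the rack and hold it up to the code reader for scanning: cap end up, with the middle of its barcode label straight in front of the middle of the reader's window, squarely facing it, about 8 cm away. The job finishes while you are still holding the tube there, still, in the air; leave the rack, the other tubes and the tip box standing where they are and do not bump the reader.

Things in the scene. Friction and masses are not known exactly. Their poses are not given: they have to be found in the camera images.
- tube_violet: the sample tube to scan: amber 50 ml self-standing screw-cap tube with a violet cap, 115 mm tall overall, loose, about 60 g. Body 30 mm in diameter, flat foot; ribbed round cap 34 mm in diameter from 100 to 115 mm above the foot. Origin: centre of the foot; z along the tube up to the cap; +x points out of the middle of the label
- tube_violet_label (a point): middle of the violet-capped tube's barcode label, on the tube's surface: 15 mm from the tube's axis on its +x side and 70 mm above the foot. The white label with black bars is 42 mm tall and wraps about 60 degrees to each side. Axes as the tube's
- rack: loose steel rack, about 0.9 kg, 70 mm wide (x), 252 mm long (y), 60 mm high, origin at the centre of its underside. Four round 33 mm holes in a row along y, 60 mm apart centre to centre, in its 4 mm top plate; the tubes stand upright on its 4 mm thick floor, so their feet are 4 mm and their cap tops 119 mm above the table. All four holes hold a tube, in any order
- tube_red: same kind of tube with a red cap; stays in the rack
- tube_blue: same kind of tube with a blue cap; stays in the rack
- tube_green: same kind of tube with a green cap; stays in the rack
- reader: stand of the hands-free code reader, fixed to the table: black round foot 116 mm in diameter and 20 mm high, centred 35 mm behind the origin, a thin post 60 mm behind it, a yoke 86 mm wide at the top. Origin on the table below the head's hinge; the reader looks towards its own -x side (at yaw 0 towards the robot)
- reader_head (a joint): how far the reader's head is nodded down, rad: 0 looks level, positive looks down. The hinge is level, along the stand's y, 230 mm above the table; the head stays where it is and is not to be moved
- reader_window (a point): middle of the reader's dark red window, on the front of the grey head (70 mm long, 66 mm wide, 50 mm high), 32 mm in front of the hinge. Axes are the head's: it looks along -x (outwards from the window, nodded down with the head), y is level, z is the head's own up
- tip_box: closed yellow pipette-tip box, 87 x 124 x 67 mm, 0.22 kg, loose, standing on the table; not needed. Origin: centre of its underside
Mind the look-alikes: they are no part of the job. Of the things shaped like the reader, the black one is meant.

How it is judged (in metres and radians):
On the way:
1. the violet-capped tube is lifted clear of the rack in the fingers (height (world z) of tube_violet above 0.075 m and contact force between tube_violet and the fingers above 1 N and contact force between tube_violet and rack below 0.2 N), for 0.2 s.
At the end, for the whole second after the job is handed in: The tube is held still in the fingers, free of rack and reader, foot 50 mm or more above the table, cap end up; label middle 50 to 110 mm before the window and within 20 mm of its centre line, facing it; tube square to the line of sight and not leaning sideways, within 15 degrees (x of tube_violet_label in the frame of reader_window between -0.11 and -0.05 m and y of tube_violet_label in the frame of reader_window between -0.02 and 0.02 m and z of tube_violet_label in the frame of reader_window between -0.02 and 0.02 m and angle between the x axis of tube_violet and the x axis of reader_window, either way round below 0.26 rad and angle between the z axis of tube_violet and the z axis of reader_window, either way round below 0.26 rad and x of reader_window in the frame of tube_violet above 0.04 m and angle between tube_violet's own z axis and vertical below 1 rad and height (world z) of tube_violet above 0.05 m and contact force between tube_violet and the fingers above 1 N and contact force between tube_violet and rack below 0.2 N and contact force between tube_violet and reader below 0.2 N and linear speed of tube_violet below 0.02 m/s and angular speed of tube_violet below 0.15 rad/s); the arm keeps its last pose, push and grip.
It fails at once if another tube is pulled out, tipped or pushed more than 30 mm (distance of any of tube_red, tube_blue, tube_green from where it was at the start of the episode above 0.03 m or angle between any of tube_red, tube_blue, tube_green's own z axis and vertical above 0.35 rad).
It fails at once if the rack is shoved more than 30 mm (distance of rack from where it was at the start of the episode above 0.03 m).
It fails at once if the reader is bumped (more than 2 N) by robot or tube (contact force between any of the arm, the fingers, tube_violet and reader above 2 N).
It fails at once if the tip box is pushed more than 30 mm (distance of tip_box from where it was at the start of the episode above 0.03 m).
It also fails if it takes over 32 s, if anything falls off the work surface, if the arm or the gripper's body presses on something with over 40 N, if the wrist force passes 120 N, or if a joint passes its speed limit or range.

## Robot

A 6-joint arm with a two-finger parallel gripper is mounted at the origin on the work surface. World frame = base frame: x ahead of the robot, y to its left, z up, the work surface at z = 0. Lengths are in mm, angles in rad, forces in N, time in s.
With the tool pointing down it reaches from about 275 to 1000 mm from the base axis. Payload 8.4 kg.
Tool frame: the origin (TCP) lies between the finger pads; the fingertips stand 22 mm ahead of it and the grasp point (between the pads) lies 3 mm ahead of it (r.nose_length is the z of the fingertips in the tool frame, in mm); z points along the fingers, y is the line along which they close (so a half turn about z gives the same grasp; the last joint's range is limited). The gripper opens to 85 mm and grips with 20 to 120 N. Pads are 22 mm wide; open, the fingers measure 114 mm over their backs; the gripper's body (76 mm by 85 mm) begins 54 mm behind the grasp point. The pads swing forward as they close: fully open they stand 13 mm farther back than shut.
Start: joints at [1.292, 0.353, 1.633, -0, 1.155, -0.002], TCP at [170.798, 601.212, 253.281] pointing down, gripper open.
Joint ranges: [-2.63, 2.63], [-0.92, 2.1], [0.06, 2.66], [-1.3, 4.44], [0, 2.69], [-3.02, 3.02]. Speed limits (rad/s): [2.22, 2.22, 2.79, 3.14, 3.14, 3.14].

## Interface

Orientations are given as [roll, pitch, yaw] about the fixed x, y, z axes, in that order (R = Rz(yaw) Ry(pitch) Rx(roll)).
In Python, from rig import r, cams gives the robot as it stands.
- The arm moves only by the tool pendant, called after "Request:" as name([rows], argument=value, ...), one row to a line, values as JSON. Schema: {"type":"object","properties":{"motion":{"type":"array","items":{"type":"array","items":{"type":"number"},"minItems":7,"maxItems":7},"minItems":1,"maxItems":5},"squeeze":{"type":"number"},"only":{"type":"string"},"quiet":{"type":"boolean"},"lines":{"type":"string"}},"required":["motion"],"additionalProperties":false}. motion is a list of rows, 1 to 5 of them, each of 7 numbers: a rotation vector rx, ry, rz in a scale on which 1.0 is 90 degrees, then dx, dy, dz in normalised numbers (1 is 250 mm), then the opening from 0.0 (shut) to 1.0 (fully open); each row shifts and turns the commanded pose from where the row before left it, along the tool's axes as they then stand; what a row does not reach is not made up. A row lasts 1/12 s, in which the tool goes at most 41.7 mm and 0.125 rad, less where a joint would pass 70% of its speed; a pose out of reach is approached as far as the arm can. The fingers move at their own pace and stop on an object; squeeze is the grip in N (left out, the last holds). Time passes only in rows, so rows that do not move let the fingers close. The tool returns the time, the measured TCP pose, the force, the opening and the grip force at its end. only (a regular expression) keeps the lines of the reply that match it, lines (a string "A,B") keeps lines A to B, and quiet returns only ok. Input that does not fit is refused with a message, and nothing moves.
- r.sense(): the state, without advancing time (a new reading comes with each control period).
- cams.grab_frame(name): name is "scene" or "top" or "wrist"; returns the picture (480x640x3 uint8, red, green, blue); there is no depth.
- cams.camera_params(name): a dict with "fx", "fy", "cx", "cy" (pixels), "rvec" (rotation vector, rad) and "tvec" (3), from world to camera coordinates, as OpenCV has them. Camera axes: x right, y down, z forward; pixel columns grow to the right and rows downward; lengths in mm; the calibration is good to about 2 mm. The wrist camera is an equidistant fisheye: a pixel r from the principal point sees the ray r / f radians off the axis. A picture is of the moment at which its call begins: read the wrist's pose just before it. camera_params takes no time and is no camera call; for the wrist camera it gives the pose at the moment of the call.
- r.sign_off(): hands the job in; it is judged then, once.
The state is a dict: "clock": time; "qpos": joint angles; "qvel": joint speeds; "joint_efforts": joint torques, N m; "eef_pos": TCP position; "tcp_rot": TCP orientation; "contact_force": force on the tool from outside, world axes, zero at the start; "wrist_torque": the same for the moment, N m; "opening": opening from 0.0 (shut) to 1.0 (fully open); "grasp_force": force on a finger pad.
Only numpy, scipy, OpenCV 4.12 (cv2) and the standard library are available. Lean on these libraries where they do the work, as an engineer would, in place of code of your own. Each camera call takes 0.05 s, during which the arm holds its last target. There are 200 camera calls.

## Working session

There is one attempt and no reset: what is moved stays moved. The work goes in short steps, Python scripts to look and compute and a tool call to move; the robot and the scene stay as the last step left them, time stands still between calls to the robot, and variables do not carry over. Pictures are saved under pics/ and viewed, at most 10 in all, crops included, and the job is handed in when it is done.

```bash
mkdir -p pics; ls; python3 - <<'E'
from rig import r,cams
import cv2
for n in("scene","top"):
    im=cams.grab_frame(n); cv2.imwrite(f"pics/{n}0.png",im[:,:,::-1]); print(n,cams.camera_params(n))
print(r.sense())
E
```

```text
pics
scene {'fx': 485.4580148872853, 'fy': 485.4580148872853, 'cx': 320.72575687452667, 'cy': 242.10874760797088, 'rvec': array([ 2.38119145,  0.57026146, -0.21624111]), 'tvec': array([-565.12134819,  -79.07064922, 1210.77993373])}
top {'fx': 536.3186693479466, 'fy': 536.3186693479466, 'cx': 320.2225487946808, 'cy': 247.778535825669, 'rvec': array([ 2.17024866, -2.13902722,  0.14363662]), 'tvec': array([  31.15563738,  628.7861057 , 1256.13110513])}
{'clock': 0.1, 'qpos': array([ 1.29161717e+00,  3.53562728e-01,  1.63404784e+00, -1.46709683e-05,
        1.15519655e+00, -2.38447012e-03]), 'qvel': array([ 3.83834485e-04, -8.23585845e-06, -3.39753903e-03, -1.41039058e-03,
       -1.33043039e-03,  8.76927402e-04]), 'joint_efforts': array([ 5.38636159e-04, -6.06361198e+01, -3.42817569e+01,  1.34359466e-04,
        3.92442453e-03, -2.44619633e-05]), 'eef_pos': array([170.68303077, 600.83540017, 252.65193268]), 'tcp_rot': array([-3.14037816e+00,  1.05189962e-05,  2.86480391e+00]), 'contact_force': array([-0.63715755, -0.41308161, -0.71627801]), 'wrist_torque': array([0.04538294, 0.00585711, 0.0197217 ]), 'grasp_force': 0.0, 'opening': 1.0007977398369243}
```

View pics/scene0.png

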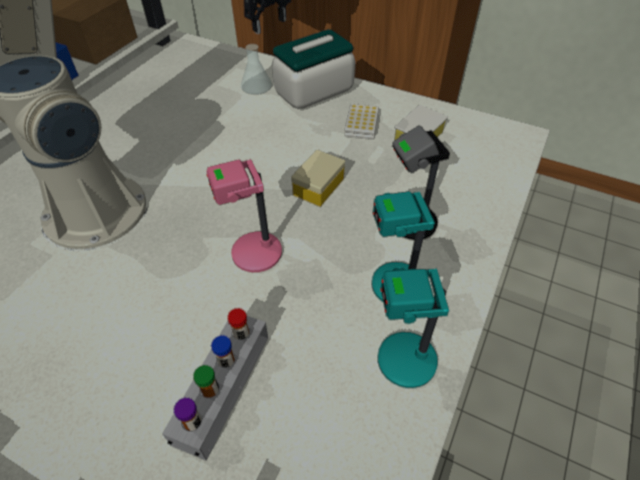

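View pics/top0.png

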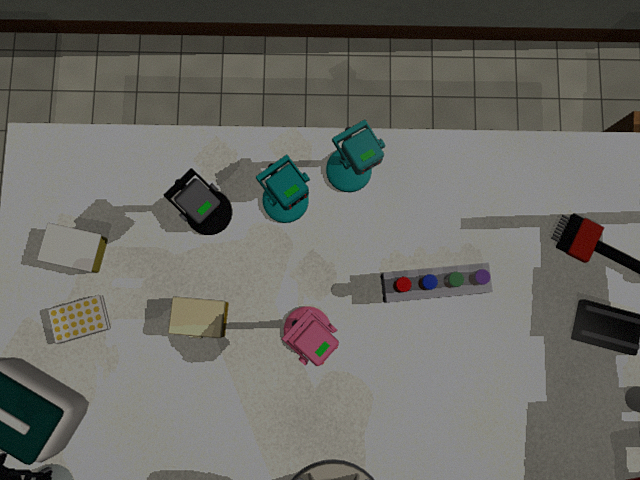

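```bash
cat > h.py <<'E'
import numpy as np,cv2
from rig import r,cams
def P(n):
    c=cams.camera_params(n);return np.array([[c['fx'],0,c['cx']],[0,c['fy'],c['cy']],[0,0,1]]),cv2.Rodrigues(c['rvec'])[0],np.array(c['tvec'])
def at(n,u,v,z):
    K,R,t=P(n);d=R.T@np.linalg.inv(K)@[u,v,1];o=-R.T@t;return o+d*(z-o[2])/d[2]
def proj(n,X):
    K,R,t=P(n);p=(R@np.atleast_2d(X).T).T+t;p=p@K.T;return p[:,:2]/p[:,2:]
E
python3 - <<'E'
from h import *
s=cv2.imread("pics/scene0.png");t=cv2.imread("pics/top0.png")
def c(im,x,y,w,h,k):return cv2.resize(im[y:y+h,x:x+w],None,fx=k,fy=k,interpolation=cv2.INTER_CUBIC)
a=c(s,160,300,120,160,3.75)   # 450x600
b=c(s,380,115,75,128,4.6875)
im=np.hstack([a,b[:600]]);print(im.shape);cv2.imwrite("pics/c1.png",im)
a=c(t,150,155,100,90,4);b=c(t,380,250,120,60,3.3333)
im=np.zeros((600,400,3),np.uint8);im[:360]=a;im[360:560]=b[:200,:400];cv2.imwrite("pics/c2.png",im)
for n,u,v in(("top",403,285),("top",429,282),("top",456,279),("top",482,277),("scene",185,408),("scene",237,317)):print(n,at(n,u,v,119))
print(at("top",212,212,20),at("scene",420,220,20))
E
```

```text
(600, 802, 3)
top [ 536.18190614 -147.32991818  119.        ]
top [ 543.79413498 -206.02289517  119.        ]
top [ 551.45259547 -267.07816604  119.        ]
top [ 556.82846724 -325.92432271  119.        ]
scene [ 563.3420224  -328.77464958  119.        ]
scene [ 544.29091589 -152.29909518  119.        ]
[716.56320272 309.76202439  20.        ] [739.17041271 315.57039916  20.        ]
```

View pics/c1.png

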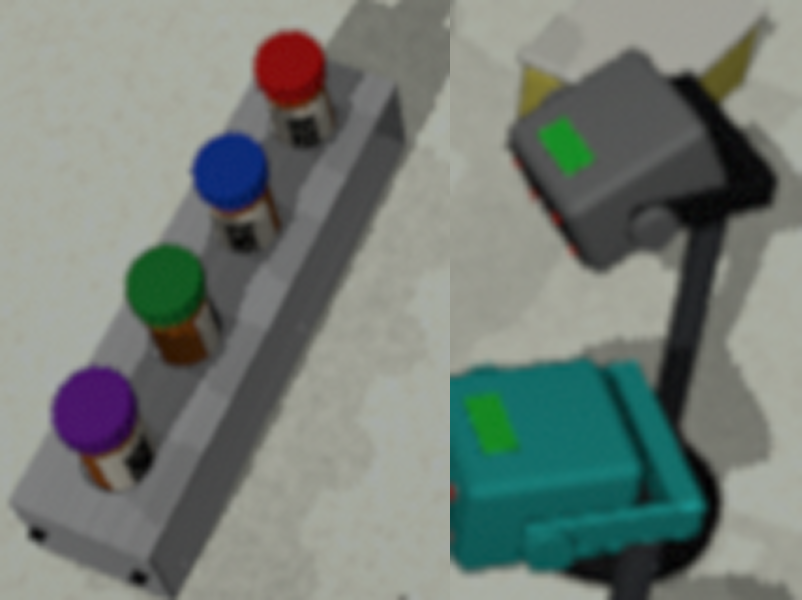

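View pics/c2.png

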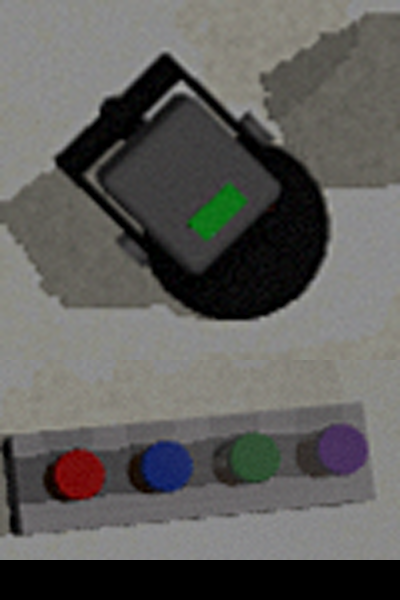

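```bash
python3 - <<'E'
from h import *
from scipy.optimize import least_squares
from scipy.spatial.transform import Rotation as Ro
# caps
im={n:cv2.imread(f"pics/{n}0.png") for n in("scene","top")}
a=np.linspace(0,2*np.pi,40)
ring=lambda x,y,z,R:np.c_[x+R*np.cos(a),y+R*np.sin(a),0*a+z]
def cen(n,c):
    pts=proj(n,np.r_[ring(*c,119,17),ring(*c,104,17)]).astype(np.float32)
    m=cv2.moments(cv2.convexHull(pts));return np.array([m['m10']/m['m00'],m['m01']/m['m00']]),m['m00']
for nm,lo,hi,g in(("violet",125,155,(560,-327)),("red",174,180,(540,-150)),("green",50,75,(552,-267)),("blue",105,124,(544,-206))):
    obs={}
    for n in im:
        hsv=cv2.cvtColor(im[n],cv2.COLOR_BGR2HSV);m=cv2.inRange(hsv,(lo,110,50),(hi,255,255))
        if nm=="red": m|=cv2.inRange(hsv,(0,190,60),(4,255,255))
        p=proj(n,[[*g,112]])[0].astype(int);w=np.zeros_like(m);cv2.circle(w,tuple(int(v) for v in p),14,255,-1);m&=w
        mm=cv2.moments(m,True);obs[n]=np.array([mm['m10']/mm['m00'],mm['m01']/mm['m00']]);ar=mm['m00']
        print(nm,n,obs[n].round(1),ar,cen(n,g)[1])
    s=least_squares(lambda c:np.r_[cen("top",c)[0]-obs["top"],cen("scene",c)[0]-obs["scene"]],g,diff_step=1e-3)
    print(nm,s.x.round(1),s.fun.round(2))
# reader
H={'ft-':(-32,-33,25),'ft+':(-32,33,25),'bt-':(38,-33,25),'bt+':(38,33,25),'fb-':(-32,-33,-25),'bb-':(38,-33,-25)}
S={'ft+':(393.9,143.8),'bt+':(419.5,126.1),'bt-':(433.3,142.7),'ft-':(406.7,160.2),'fb-':(412,172.2),'bb-':(438.7,154.5)}
T={'ft-':(280,190),'ft+':(195,275),'bt-':(180,95),'bt+':(100,172)}
fc=at("top",207.2,210.5,20);print("foot",fc)
def res(p):
    x,y,yaw,nod=p
    Rz=Ro.from_euler('z',yaw);Rh=Rz*Ro.from_euler('y',-nod)  # look -x; nod down => -x goes to -z
    o=np.array([x,y,230]);f=[]
    f+=list((proj("scene",o+Rh.apply([H[k] for k in S]))-np.array([*S.values()])).ravel())
    f+=list((proj("top",o+Rh.apply([H[k] for k in T]))-np.array([(150+u/4,155+v/4) for u,v in T.values()])).ravel())
    kn=o+Rz.apply([(0,-46,0),(0,46,0)])
    f+=list((proj("top",kn)-[(214.5,187),(183.3,216.8)]).ravel()*.6)
    f+=list((proj("top",[np.array([x,y,20])+Rz.apply([35,0,0])])-[(207.2,210.5)]).ravel()*.6)
    return f
print(Ro.from_euler('y',-.3).apply([-1,0,0]))
for nod in(0,.4):
    s=least_squares(res,[740,330,.7,nod],loss='soft_l1',x_scale=[50,50,.3,.3]);print(s.x.round(3),s.cost,np.round(s.fun,1))
    J=s.jac;print("sd",np.sqrt(np.diag(np.linalg.inv(J.T@J))).round(3))
E
```

```text
violet scene [184.8 409. ] 402.0 449.1478215905372
violet top [482.5 276.4] 154.0 205.50073199160397
violet [ 560.1 -328.6] [-0.26 -0.57 -0.44 -0.1 ]
red scene [237.1 317.8] 252.0 324.61313113267533
red top [403.3 283.9] 183.0 192.7414379878901
red [ 540.6 -149.5] [ 0.25 -0.66 -0.38 -0.52]
green scene [203.6 375.7] 337.0 398.9447463841643
green top [454.9 280.2] 35.0 201.21162145072594
green [ 552.1 -267.9] [ 0.66 -1.29 -0.62 -1.  ]
blue scene [221.2 345.4] 315.0 356.68779977899976
blue top [429.6 281.4] 180.0 196.8200712716207
blue [ 547. -209.] [ 0.03 -0.6  -0.4  -0.31]
foot [720.16897872 321.80972087  20.        ]
[-0.95533649  0.         -0.29552021]
[6.99098e+02 2.98290e+02 8.16000e-01 4.89000e-01] 23.425677366791902 [-4.  -2.4 -0.4 -4.2  1.3 -1.8 -2.7  0.7 -0.4  2.8  2.3  1.4  1.5 -0.8
 -0.1  0.5  2.1 -1.4 -1.5  2.3 -0.8 -1.2 -1.1 -0.4 -0.4 -0.7]
sd [1.158 1.433 0.029 0.044]
[6.99098e+02 2.98290e+02 8.16000e-01 4.89000e-01] 23.425677372737177 [-4.  -2.4 -0.4 -4.2  1.3 -1.8 -2.7  0.7 -0.4  2.8  2.3  1.4  1.5 -0.8
 -0.1  0.5  2.1 -1.4 -1.5  2.3 -0.8 -1.2 -1.1 -0.4 -0.4 -0.7]
sd [1.158 1.433 0.029 0.044]
```

Units first: shifts go in shares of 250 mm and turns go in shares of 90 degrees. So -40 mm / 250 = -0.16, -30 mm / 250 = -0.12.

Request:
pendant([
  [0, 0, 0, 0, 0, -0.16, 1],
  [0, 0, 0, 0, 0, -0.16, 1],
  [0, 0, 0, 0, 0, -0.16, 1],
  [0, 0, 0, -0.08, -0.04, -0.12, 1],
  [0, 0, 0, -0.12, -0.08, 0, 1],
], squeeze=60)

```text
clock: 0.52
eef_pos: [210.5, 562.0, 410.0]
tcp_rot: [3.131, 0.0, 2.868]
contact_force: [1.7, 0.4, -0.0]
opening: 0.998
grasp_force: 0.0
```

Request:
pendant([
  [0, 0, 0, -0.128, -0.096, 0, 1],
  [0, 0, 0, -0.128, -0.096, 0, 1],
  [0, 0, 0, -0.128, -0.096, 0, 1],
  [0, 0, 0, -0.128, -0.096, 0, 1],
  [0, 0, 0, -0.128, -0.096, 0, 1],
])

```text
clock: 0.93
eef_pos: [332.4, 397.8, 403.0]
tcp_rot: [-3.141, -0.0, 2.865]
contact_force: [-0.1, 1.2, 0.3]
opening: 0.997
grasp_force: 0.0
```

Request:
pendant([
  [0, 0, 0.0637, -0.128, -0.096, 0, 1],
  [0, 0, 0.0637, -0.128, -0.096, 0, 1],
  [0, 0, 0.0637, -0.128, -0.096, 0, 1],
  [0, 0, 0.0637, -0.128, -0.096, 0, 1],
  [0, 0, 0.0637, 0, 0, 0, 1],
])

```text
clock: 1.35
eef_pos: [409.8, 254.5, 403.0]
tcp_rot: [-3.14, 0.002, 2.356]
contact_force: [-0.1, 0.2, 0.2]
opening: 0.997
grasp_force: 0.0
```

```bash
python3 - <<'E'
from h import *
c=cams.camera_params("wrist");print(c,r.sense()['eef_pos'],r.sense()['tcp_rot'],r.sense()['qpos'])
R=cv2.Rodrigues(c['rvec'])[0];print(-R.T@c['tvec'],R[2])
cv2.imwrite("pics/w1.png",cams.grab_frame("wrist")[:,:,::-1])
E
```

```text
{'fx': 371.64829954431775, 'fy': 371.64829954431775, 'cx': 315.31301588357854, 'cy': 234.2114636385949, 'rvec': array([-2.63864252, -1.09198178, -0.16429023]), 'tvec': array([-468.19750776, -186.64929501,  489.39101037])} [409.83522858 254.50300801 403.04881868] [-3.13986634e+00  2.45053256e-03  2.35554022e+00] [ 0.55444821  0.00817899  1.72644221 -0.0028171   1.40809346 -0.22983568]
[354.59662157 309.00991675 521.84723238] [ 0.20982731 -0.21300197 -0.95425503]
```

View pics/w1.png

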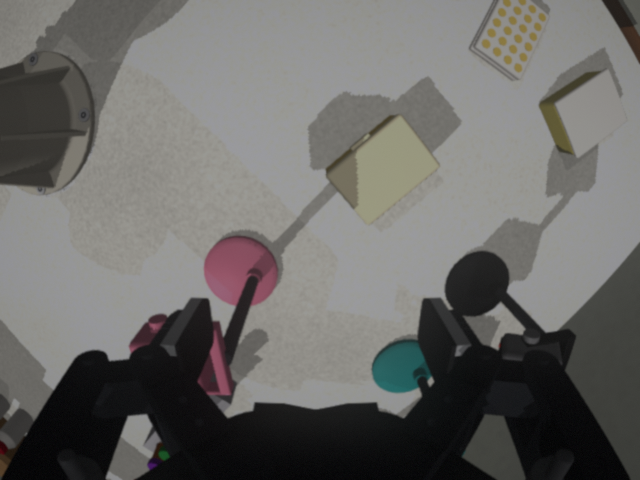

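```bash
python3 - <<'E'
from h import *
s=cv2.imread("pics/scene0.png")
v=np.array([560.1,-328.6])
print("cam bearing",[(lambda o:np.arctan2(o[1]-v[1],o[0]-v[0]))(-P(n)[1].T@P(n)[2]) for n in("scene","top")], -P("scene")[1].T@P("scene")[2])
k=9;x0,y0=165,390
im=cv2.resize(s[y0:y0+60,x0:x0+60],None,fx=k,fy=k,interpolation=cv2.INTER_CUBIC)
for a in np.arange(-150,180,30):
    q=np.radians(a)
    for z in(72,95):
        p=proj("scene",[[v[0]+15*np.cos(q),v[1]+15*np.sin(q),z]])[0]
        p=((p-[x0,y0]+.5)*k).astype(int);cv2.circle(im,tuple(int(t) for t in p),2,(0,255,255),-1)
        if z==72:cv2.putText(im,str(a),(int(p[0]),int(p[1])+12),0,.4,(0,0,255),1)
cv2.imwrite("pics/c3.png",im)
E
```

```text
cam bearing [np.float64(-0.462798415547032), np.float64(1.8375542357502943)] [ 891.0992531  -493.74842259  868.19178181]
```

View pics/c3.png

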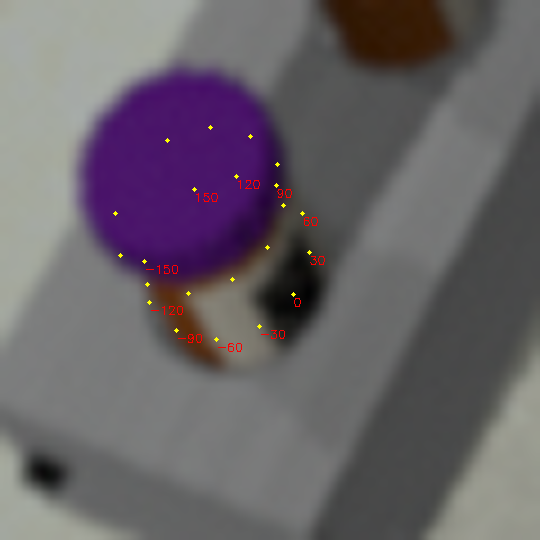

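Converted, 0.12 rad / 1.5708 = 0.0764.

Request:
pendant([
  [0, 0, 0.0764, 0, 0, 0, 1],
  [0, 0, 0.0764, 0, 0, 0, 1],
  [0, 0, 0.0764, 0, 0, 0, 1],
  [0, 0, 0.0764, 0, 0, 0, 1],
  [0, 0, 0.0764, 0, 0, 0, 1],
], only="rot|pos")

```text
eef_pos: [407.7, 260.7, 403.0]
tcp_rot: [-3.141, -0.0, 1.762]
```

Request:
pendant([
  [0, 0, 0.049, 0, 0, 0, 1],
  [0, 0, 0, -0.16, 0.024, 0, 1],
  [0, 0, 0, -0.16, 0.024, 0, 1],
  [0, 0, 0, -0.16, 0.024, 0, 1],
  [0, 0, 0, -0.16, 0.024, 0, 1],
], only="rot|pos")

```text
eef_pos: [450.5, 103.3, 403.2]
tcp_rot: [-3.142, -0.0, 1.693]
```

Request:
pendant([
  [0, 0, 0, -0.16, 0.024, 0, 1],
  [0, 0, 0, -0.16, 0.024, 0, 1],
  [0, 0, 0, -0.16, 0.024, 0, 1],
  [0, 0, 0, -0.16, 0.024, 0, 1],
  [0, 0, 0, -0.16, 0.024, 0, 1],
], only="rot|pos")

```text
eef_pos: [504.0, -92.4, 403.2]
tcp_rot: [3.141, -0.0, 1.691]
```

Request:
pendant([
  [0, 0, 0, -0.16, 0.024, 0, 1],
  [0, 0, 0, -0.16, 0.024, 0, 1],
  [0, 0, 0, -0.16, 0.024, 0, 1],
  [0, 0, 0, -0.16, 0.024, 0, 1],
  [0, 0, 0, 0, 0, 0, 1],
])

```text
clock: 3.07
eef_pos: [547.7, -252.4, 402.0]
tcp_rot: [-3.141, 0.002, 1.688]
contact_force: [-0.9, 1.4, -1.1]
opening: 0.998
grasp_force: 0.0
```

Request:
pendant([
  [0, 0, 0, -0.156, 0.008, 0, 1],
  [0, 0, 0, -0.152, 0.004, 0, 1],
  [0, 0, 0, 0, 0, 0.16, 1],
  [0, 0, 0, 0, 0, 0.16, 1],
  [0, 0, 0, 0, 0, 0.16, 1],
], only="rot|pos")

```text
eef_pos: [558.8, -323.3, 281.8]
tcp_rot: [3.141, 0.0, 1.69]
```

Request:
pendant([
  [0, 0, 0, 0, 0, 0.16, 1],
  [0, 0, 0, 0, 0, 0.08, 1],
  [0, 0, 0, 0, 0, 0, 1],
])

```text
clock: 3.73
eef_pos: [556.0, -320.9, 217.2]
tcp_rot: [-3.134, -0.006, 1.691]
contact_force: [-0.3, 0.8, 0.0]
opening: 0.999
grasp_force: 0.0
```

```bash
python3 - <<'E'
from h import *
c=cams.camera_params("wrist");im=cams.grab_frame("wrist")[:,:,::-1].copy();s=cams.grab_frame("scene")[:,:,::-1]
R=cv2.Rodrigues(c['rvec'])[0]
a=np.linspace(0,2*np.pi,24,endpoint=False)
X=np.c_[560.1+17*np.cos(a),-328.6+17*np.sin(a),0*a+119]
p=(R@X.T).T+c['tvec'];th=np.arctan2(np.hypot(p[:,0],p[:,1]),p[:,2]);d=p[:,:2]/np.hypot(p[:,0],p[:,1])[:,None]
for u in d*(th*c['fx'])[:,None]+[c['cx'],c['cy']]:cv2.circle(im,(int(u[0]+.5),int(u[1]+.5)),1,(0,255,255),-1)
out=np.hstack([im[200:480,120:520],cv2.resize(s[280:480,120:320],(400,400))[:280]]);cv2.imwrite("pics/w2.png",out)
E
```

```text
(no output)
```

View pics/w2.png

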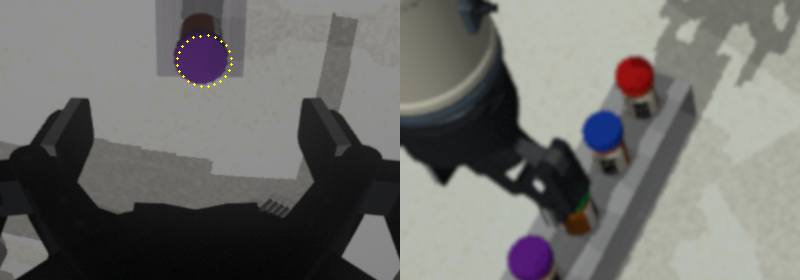

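Request:
pendant([
  [0, 0, 0, -0.032, 0.012, 0, 1],
  [0, 0, 0, 0, 0, 0.14, 1],
  [0, 0, 0, 0, 0, 0.14, 1],
  [0, 0, 0, 0, 0, 0, 1],
])

```text
clock: 4.17
eef_pos: [560.7, -330.3, 149.7]
tcp_rot: [-3.138, -0.003, 1.688]
contact_force: [-1.7, 1.4, -1.4]
opening: 0.995
grasp_force: 0.0
```

```bash
python3 -c "
from rig import r;s=r.sense();print(s['eef_pos'],s['tcp_rot'])"
```

```text
[ 560.66450845 -330.29658568  149.74697283] [-3.13757983e+00 -3.03571206e-03  1.68833761e+00]
```

Converted, 20 mm / 250 = 0.08, 18 mm / 250 = 0.072.

Request:
pendant([
  [0, 0, 0, 0.004, 0, 0.08, 1],
  [0, 0, 0, 0, 0, 0.072, 1],
  [0, 0, 0, 0, 0, 0, 1],
  [0, 0, 0, 0, 0, 0, 0.5],
  [0, 0, 0, 0, 0, 0, 0],
], squeeze=50)

```text
clock: 4.58
eef_pos: [563.4, -330.9, 117.9]
tcp_rot: [3.139, 0.002, 1.688]
contact_force: [0.4, -0.9, 0.3]
opening: 0.748
grasp_force: 0.0
```

Request:
pendant([
  [0, 0, 0, 0, 0, 0, 0],
  [0, 0, 0, 0, 0, 0, 0],
  [0, 0, 0, 0, 0, 0, 0],
  [0, 0, 0, 0, 0, 0, 0],
  [0, 0, 0, 0, 0, 0, 0],
])

```text
clock: 5.0
eef_pos: [562.7, -330.6, 117.1]
tcp_rot: [3.14, 0.002, 1.688]
contact_force: [-1.7, -0.4, 7.6]
opening: 0.379
grasp_force: 48.9
```

Converted, -30 mm / 250 = -0.12, -25 mm / 250 = -0.1.

Request:
pendant([
  [0, 0, 0, 0, 0, -0.04, 0],
  [0, 0, 0, 0, 0, -0.08, 0],
  [0, 0, 0, 0, 0, -0.1, 0],
  [0, 0, 0, 0, 0, -0.12, 0],
  [0, 0, 0, 0, 0, -0.12, 0],
], squeeze=60)

```text
clock: 5.42
eef_pos: [561.7, -329.8, 232.0]
tcp_rot: [-3.141, -0.0, 1.688]
contact_force: [0.6, 0.7, -0.2]
opening: 0.377
grasp_force: 59.5
```

Request:
pendant([
  [0, 0, 0, 0, 0, -0.14, 0],
  [0, 0, 0, 0, 0, -0.14, 0],
  [0, 0, 0, 0, 0, -0.14, 0],
  [0, 0, 0, 0, 0, -0.14, 0],
  [0, 0, 0, 0, 0, 0, 0],
])

```text
clock: 5.83
eef_pos: [564.1, -331.2, 379.6]
tcp_rot: [3.132, 0.007, 1.688]
contact_force: [0.1, -0.1, 0.9]
opening: 0.378
grasp_force: 59.6
```

```bash
python3 - <<'E'
from h import *
c=cams.camera_params("wrist");w=cams.grab_frame("wrist")[:,:,::-1];s=cams.grab_frame("scene")[:,:,::-1]
print(r.sense()['eef_pos'],r.sense()['tcp_rot'])
p=proj("scene",[r.sense()['eef_pos']-[0,0,60]])[0].astype(int);print(p)
y=max(0,min(400,p[1]-40));x=max(0,p[0]-50);out=np.hstack([w[160:480,120:520],cv2.resize(s[y:y+80,x:x+100],(400,320),interpolation=cv2.INTER_CUBIC)]);print(x,y)
cv2.imwrite("pics/w3.png",out);cv2.imwrite("pics/s3.png",s)
E
```

```text
[ 562.43072783 -330.22439211  372.94328047] [3.13832937e+00 2.41792261e-03 1.68780514e+00]
[150 349]
100 309
```

View pics/w3.png

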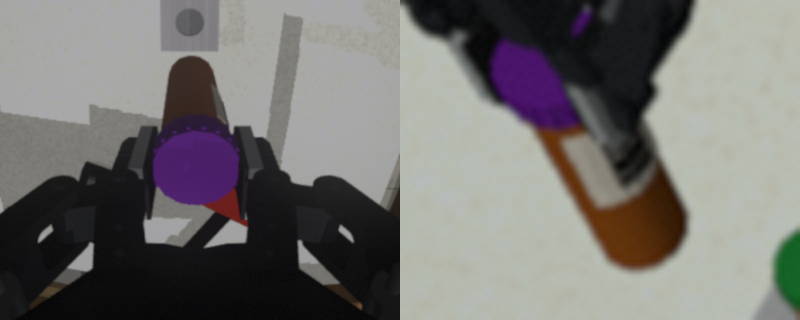

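```bash
python3 - <<'E'
from h import *
ax=np.array([562.4,-330.2]);f=259.8
for u,v,z in((603,206,f+49),(560,140,f+91),(655,175,f+49)):
    p=at("scene",100+(u-400)/4-.4,309+v/4-.4,z)[:2]-ax;print(p.round(1),np.hypot(*p).round(1),np.degrees(np.arctan2(p[1],p[0])).round(1))
# overlay
s=cv2.imread("pics/s3.png");k=8;x0,y0=125,325
im=cv2.resize(s[y0:y0+60,x0:x0+60],None,fx=k,fy=k,interpolation=cv2.INTER_CUBIC)
def dot(X,c):
    p=(proj("scene",[X])[0]-[x0,y0]+.5)*k;cv2.circle(im,(int(p[0]),int(p[1])),2,c,-1)
for a in range(-180,180,15):
    q=np.radians(a);e=np.array([np.cos(q),np.sin(q)])*15
    for z in(0,49):dot([*(ax+e),f+z],(0,255,255) if z==0 else (0,0,255))
for L,c in((-15,(255,255,0)),(0,(0,255,0)),(15,(255,0,255))):
    for z in np.linspace(49,91,8):
        q=np.radians(L-60);dot([ax[0]+15*np.cos(q),ax[1]+15*np.sin(q),f+z],c)
cv2.imwrite("pics/c4.png",im)
E
```

```text
[  7.4 -10.6] 12.9 -55.1
[  6.  -11.1] 12.6 -61.4
[15.1  5.3] 16.0 19.3
```

View pics/c4.png

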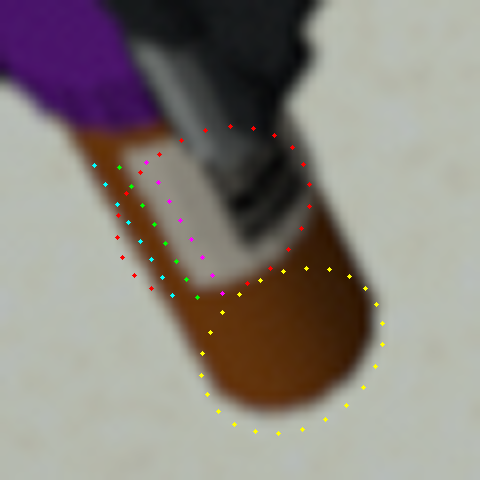

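Request:
pendant([
  [0, 0, 0, 0.06, 0.008, -0.1, 0],
  [0, 0, 0, 0.12, 0.02, -0.04, 0],
  [0, 0, 0, 0.152, 0.024, 0, 0],
  [0, 0, 0, 0.152, 0.024, 0, 0],
  [0, 0, 0, 0.152, 0.024, 0, 0],
], only="pos|rot")

```text
eef_pos: [567.3, -167.6, 403.9]
tcp_rot: [-3.139, -0.001, 1.687]
```

Request:
pendant([
  [0, 0, 0, 0.152, 0.024, 0, 0],
  [0, 0, 0, 0.152, 0.024, 0, 0],
  [0, 0, 0, 0.152, 0.024, 0, 0],
  [0, 0, 0, 0.152, 0.024, 0, 0],
  [0, 0, 0, 0.152, 0.024, 0, 0],
], only="pos|rot")

```text
eef_pos: [574.8, 24.8, 403.8]
tcp_rot: [-3.139, -0.0, 1.688]
```

Request:
pendant([
  [0, 0, 0, 0.152, 0.024, 0, 0],
  [0, 0, 0, 0.152, 0.024, 0, 0],
  [0, 0, 0, 0.08, 0.012, 0, 0],
  [0, 0, -0.0637, 0, 0, 0, 0],
  [0, 0, -0.0637, 0, 0, 0, 0],
], only="pos|rot")

```text
eef_pos: [578.7, 121.8, 403.5]
tcp_rot: [-3.138, -0.0, 1.895]
```

Request:
pendant([
  [0, 0, -0.0764, 0, 0, 0, 0],
  [0, 0, -0.0764, 0, 0, 0, 0],
  [0, 0, -0.0764, 0, 0, 0, 0],
  [0, 0, -0.0764, 0, 0, 0, 0],
  [0, 0, -0.0828, 0, 0, 0, 0],
])

```text
clock: 7.6
eef_pos: [578.8, 120.0, 403.6]
tcp_rot: [-3.139, -0.002, 2.499]
contact_force: [0.3, 0.2, 0.3]
opening: 0.372
grasp_force: 59.6
```

```bash
python3 - <<'E'
from h import *
c=cams.camera_params("wrist");w=cams.grab_frame("wrist")[:,:,::-1];np.save("wc.npy",c,allow_pickle=True)
print(r.sense()['eef_pos'],r.sense()['tcp_rot'],r.sense()['qpos'])
cv2.imwrite("pics/w4.png",w)
E
```

```text
[578.82140696 119.99291094 403.62087323] [-3.13935046e+00 -2.02636768e-03  2.50835119e+00] [ 2.01873983e-01  1.96270882e-01  1.51446234e+00 -2.44752168e-06
  1.43388161e+00 -7.35682817e-01]
```

View pics/w4.png

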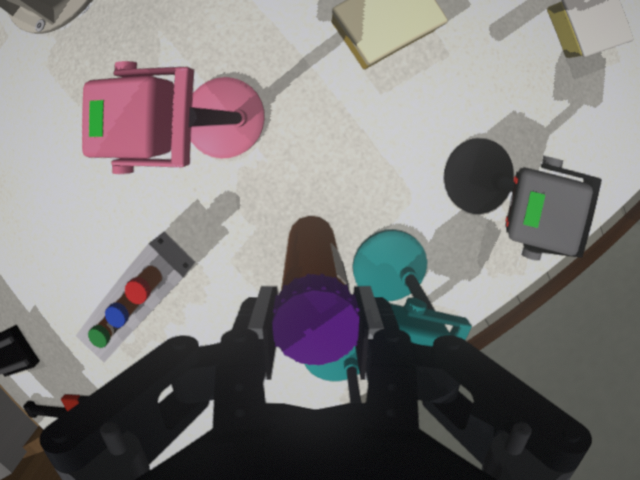

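```bash
cat > fit.py <<'E'
from h import *
from scipy.optimize import minimize
from scipy.spatial.transform import Rotation as Ro
wc=np.load("wc.npy",allow_pickle=True).item()
def pw(X,c=wc):
    R=cv2.Rodrigues(c['rvec'])[0];p=(R@np.atleast_2d(X).T).T+c['tvec'];h=np.hypot(p[:,0],p[:,1])
    return p[:,:2]/h[:,None]*(np.arctan2(h,p[:,2])*c['fx'])[:,None]+[c['cx'],c['cy']]
V={"scene":("pics/scene0.png",(413,150)),"top":("pics/top0.png",(195,193)),"w":("pics/w4.png",(560,205))}
M={}
for n,(f,(u,v)) in V.items():
    im=cv2.imread(f);k=4
    x0,y0=u-50,v-50;c=cv2.resize(im[y0:y0+100,x0:x0+100],None,fx=k,fy=k,interpolation=cv2.INTER_CUBIC)
    hsv=cv2.cvtColor(c,cv2.COLOR_BGR2HSV);m=((hsv[...,1]<45)&(hsv[...,2]>45)&(hsv[...,2]<118)).astype(np.uint8)
    m|=((hsv[...,0]>45)&(hsv[...,0]<75)&(hsv[...,1]>120)).astype(np.uint8)
    m=cv2.morphologyEx(m,cv2.MORPH_OPEN,cv2.getStructuringElement(cv2.MORPH_ELLIPSE,(45,45)))
    _,l=cv2.connectedComponents(m);m=(l==l[200,200]).astype(np.uint8)
    M[n]=(m,x0,y0,c[200,200],m.sum())
def hull(n,p):
    x,y,yaw,nod,dz=p;Rh=Ro.from_euler('z',yaw)*Ro.from_euler('y',-nod)
    X=np.array([x,y,230])+Rh.apply([(a,b,c+dz) for a in(-32,38) for b in(-33,33) for c in(-25,25)])
    q=pw(X) if n=="w" else proj(n,X)
    _,x0,y0,*_=M[n];return cv2.convexHull(((q-[x0,y0]+.5)*4).astype(np.float32))
def cost(p,det=False):
    t=[]
    for n in M:
        m=M[n][0];g=np.zeros_like(m);cv2.fillConvexPoly(g,np.round(hull(n,p)*16).astype(np.int32),1,shift=4)
        t.append((g&m).sum()/(g|m).sum())
    return t if det else 3-sum(t)+1e-4*p[4]**2
E
python3 - <<'E'
from fit import *
for n in M:
    h=cv2.approxPolyDP(cv2.convexHull(cv2.findContours(M[n][0],0,1)[0][0]),12,True)[:,0]/4+[M[n][1],M[n][2]];print(n,M[n][3],M[n][4]/16,h.round(0).tolist())
for g in([699,298,.816,.489,0],[705,305,.8,.2,0],[695,295,.85,.7,0]):
    sx=np.array([g]+[np.array(g)+d for d in np.diag([15,15,.15,.2,4])])
    s=minimize(cost,g,method='Nelder-Mead',options=dict(initial_simplex=sx,maxiter=600));print(s.x.round(3),s.fun,np.round(cost(s.x,True),3))
# foot/knob checks
p=s.x;Rz=Ro.from_euler('z',p[2]);o=np.array([p[0],p[1],0])
print(pw(o+[0,0,20]+Rz.apply([35,0,0])),pw(o+[0,0,230]+Rz.apply([(0,46,0),(0,-46,0)])))
E
```

```text
scene [86 87 85] 917.875 [[420.0, 126.0], [434.0, 142.0], [437.0, 151.0], [412.0, 171.0], [403.0, 159.0], [405.0, 136.0]]
top [62 63 67] 651.8125 [[200.0, 180.0], [208.0, 188.0], [210.0, 197.0], [190.0, 213.0], [179.0, 204.0], [179.0, 198.0]]
w [107 106 107] 4968.1875 [[522.0, 168.0], [586.0, 182.0], [594.0, 188.0], [576.0, 255.0], [556.0, 255.0], [510.0, 238.0], [510.0, 220.0]]
[ 6.97734e+02  2.97898e+02  7.89000e-01  5.33000e-01 -4.51900e+00] 1.0077788740099007 [0.621 0.5   0.873]
[ 6.97943e+02  2.97845e+02  7.95000e-01  5.33000e-01 -4.96900e+00] 1.0061414933689488 [0.622 0.502 0.873]
[ 6.97639e+02  2.97887e+02  7.98000e-01  5.33000e-01 -2.48600e+00] 1.0114179551615277 [0.62  0.498 0.872]
[[486.1898089 178.8461071]] [[557.14737719 160.74405865]
 [534.2144846  255.34033627]]
```

```bash
sed -i 's/    m=cv2.morphologyEx(m,cv2.MORPH_OPEN.*/    E=lambda d:cv2.getStructuringElement(cv2.MORPH_ELLIPSE,(d,d));m=cv2.morphologyEx(cv2.copyMakeBorder(m,0,0,0,0,0),cv2.MORPH_CLOSE,E(17));m=cv2.morphologyEx(m,cv2.MORPH_OPEN,E(41))/' fit.py
python3 - <<'E'
from fit import *
for n in M:
    h=cv2.approxPolyDP(cv2.convexHull(cv2.findContours(M[n][0],0,1)[0][0]),10,True)[:,0]/4+[M[n][1],M[n][2]];print(n,M[n][4]/16,h.round(0).tolist())
for g in([699,298,.816,.489,0],[705,305,.8,.3,0]):
    sx=np.array([g]+[np.array(g)+d for d in np.diag([15,15,.15,.2,4])])
    s=minimize(cost,g,method='Nelder-Mead',options=dict(initial_simplex=sx,maxiter=600));print(s.x.round(3),s.fun,np.round(cost(s.x,True),3))
p=s.x;Rz=Ro.from_euler('z',p[2]);o=np.array([p[0],p[1],0])
print(pw(o+[0,0,20]+Rz.apply([35,0,0])),pw(o+[0,0,230]+Rz.apply([(0,46,0),(0,-46,0)])))
# reds
for n,f,(u,v,w,h) in(("w","pics/w4.png",(495,160,40,85)),("scene","pics/scene0.png",(385,135,30,45))):
    im=cv2.imread(f)[v:v+h,u:u+w].astype(int);m=(im[...,2]>im[...,1]+35)&(im[...,2]>im[...,0]+35);y,x=np.nonzero(m);print(n,m.sum(),x.min()+u,x.max()+u,y.min()+v,y.max()+v,x.mean()+u,y.mean()+v)
    Rh=Rz*Ro.from_euler('y',-p[3]);W=o+[0,0,230]+Rh.apply([-32,0,0]);print(W,pw(W) if n=="w" else proj(n,W))
E
```

```text
scene 1327.1875 [[420.0, 126.0], [434.0, 141.0], [437.0, 152.0], [426.0, 168.0], [410.0, 172.0], [392.0, 144.0], [404.0, 133.0]]
top 3350.5625 [[245.0, 158.0], [245.0, 202.0], [186.0, 232.0], [167.0, 232.0], [161.0, 227.0], [151.0, 206.0], [190.0, 171.0]]
w 6706.4375 [[520.0, 168.0], [548.0, 157.0], [600.0, 181.0], [590.0, 230.0], [577.0, 255.0], [522.0, 255.0], [510.0, 238.0], [510.0, 197.0]]
[ 6.97469e+02  2.97691e+02  7.96000e-01  4.73000e-01 -7.52000e-01] 0.9509739363199401 [0.869 0.338 0.842]
[ 6.97413e+02  2.98506e+02  9.06000e-01  4.84000e-01 -1.28400e+00] 0.9664327776596954 [0.848 0.339 0.846]
[[486.81647671 175.95960937]] [[553.46163162 159.3438935 ]
 [538.59002698 255.05569176]]
w 56 505 517 176 226 511.07142857142856 199.89285714285714
[679.9383477  276.21213232 215.11313221] [[515.06441273 203.23450683]]
scene 6 402 406 160 168 403.0 162.33333333333334
[679.9383477  276.21213232 215.11313221] [[400.56637104 158.54732427]]
```

```bash
python3 - <<'E'
from fit import *
from scipy.optimize import least_squares
H=lambda k,dz:((-32 if k[0]=='f' else 38),(33 if k[2]=='+' else -33),(25 if k[1]=='t' else -25)+dz)
O={"scene":{'bt+':(420,126),'bt-':(434,141),'bb-':(438,153),'fb-':(411.5,172),'ft+':(393,143.7),'ft-':(406.7,160.2)},
"top":{'ft-':(220,202.5),'ft+':(198.7,223.7),'bt-':(195,178.7),'bt+':(175,198)},
"w":{'fb+':(520,168),'fb-':(509,235),'bt+':(596,182),'bt-':(584,257)}}
f_=lambda n:(pw if n=="w" else (lambda X:proj(n,X)))
wt={"scene":1/1.5,"top":1/1.5,"w":1/2.5}
def res(p):
    x,y,yaw,nod,dz=p;Rz=Ro.from_euler('z',yaw);Rh=Rz*Ro.from_euler('y',-nod);o=np.array([x,y,230]);f=[]
    for n in O:f+=list((f_(n)(o+Rh.apply([H(k,dz) for k in O[n]]))-np.array([*O[n].values()])).ravel()*wt[n])
    kn=o+Rz.apply([(0,46,0),(0,-46,0)])
    f+=list((pw(kn)-[(551,161),(532,254)]).ravel()*wt["w"])+list((proj("top",kn)-[(183.3,216.8),(214.5,187)]).ravel()*.6)
    ft=[np.array([x,y,20])+Rz.apply([35,0,0])]
    f+=list((pw(ft)-[(479,176)]).ravel()*.3)+list((proj("top",ft)-[(207.2,210.5)]).ravel()*.4)+[dz/5]
    return f
s=least_squares(res,[697,298,.8,.48,0],loss='soft_l1',x_scale=[50,50,.3,.3,5]);J=s.jac
print(s.x.round(3),s.cost,np.sqrt(np.diag(np.linalg.inv(J.T@J))).round(3));print(np.round(s.fun,1))
E
```

```text
[ 6.97846e+02  2.97987e+02  8.65000e-01  4.51000e-01 -1.07400e+00] 20.708961564869192 [1.029 1.144 0.027 0.044 2.414]
[-1.2 -2.5  0.7 -0.1  1.6  2.  -0.1  2.1 -2.4 -1.3 -1.2  0.5  0.9 -1.1
  0.6  0.5  0.5 -0.8 -1.1  2.3 -0.7 -0.7 -0.6 -1.9  0.2  1.2 -1.3  0.2
  1.5 -0.3  1.9  0.7 -0.6  0.4 -1.2 -1.2  2.3  0.4 -0.5 -0.1 -0.2]
```

```bash
cat > tgt.py <<'E'
from h import *
from scipy.spatial.transform import Rotation as Ro
Rh=Ro.from_euler('z',.83)*Ro.from_euler('y',-.48);o=np.array([697.7,298,230])
Rt=Rh*Ro.from_euler('z',1.688)*Ro.from_euler('x',np.pi)
T=o+Rh.apply([-127,0,0])-Rt.apply([2,0,43])
s=r.sense();Rc=Ro.from_euler('xyz',s['tcp_rot'])
print("target",T.round(1),Rt.as_euler('xyz').round(3),"cur",s['eef_pos'].round(1),"clock",s['clock'])
print("rotvec",(Rc.inv()*Rt).as_rotvec().round(3),"d tool now",Rc.inv().apply(T-s['eef_pos']).round(1),"d after rot",Rt.inv().apply(T-s['eef_pos']).round(1))
print("foot",(o+Rh.apply([-127,0,-70])).round(0),"tool axes\n",Rt.as_matrix().round(2))
E
python3 tgt.py
```

```text
target [609.9 199.  209.6] [2.664 0.054 2.505] cur [578.8 120.  403.6] clock 7.65
rotvec [-0.479 -0.056 -0.01 ] d tool now [ 21.3  82.5 193.9] d after rot [ 32.5 -15.6 208.7]
foot [643. 239. 109.] tool axes
 [[-0.8   0.51  0.31]
 [ 0.59  0.73  0.34]
 [-0.05  0.46 -0.89]]
```

Units first: shifts go in shares of 250 mm and turns go in shares of 90 degrees. So 32 mm / 250 = 0.128, -15 mm / 250 = -0.06, -0.12 rad / 1.5708 = -0.0764.

Request:
pendant([
  [-0.0764, -0.0089, 0, 0, 0, 0, 0],
  [-0.0764, -0.0089, 0, 0, 0, 0, 0],
  [-0.0764, -0.0089, 0, 0, 0, 0, 0],
  [-0.0764, -0.0089, -0.0064, 0, 0, 0, 0],
  [0, 0, 0, 0.128, -0.06, 0, 0],
], only="pos|rot|force")

```text
eef_pos: [548.1, 126.5, 395.8]
tcp_rot: [2.654, 0.059, 2.482]
contact_force: [0.2, 0.7, -0.1]
grasp_force: 59.8
```

Request:
pendant([
  [0, 0, 0, 0, 0, 0.14, 0],
  [0, 0, 0, 0, 0, 0.14, 0],
  [0, 0, 0, 0, 0, 0.14, 0],
  [0, 0, 0, 0, 0, 0, 0],
], only="pos|rot|force")

```text
eef_pos: [577.5, 164.6, 296.1]
tcp_rot: [2.669, 0.049, 2.487]
contact_force: [-1.1, -0.3, -1.7]
grasp_force: 59.9
```

```bash
python3 tgt.py
```

```text
target [609.9 199.  209.6] [2.664 0.054 2.505] cur [577.5 164.6 296.1] clock 8.4
rotvec [-0.005  0.004 -0.018] d tool now [-0.5  2.4 98.6] d after rot [-0.9  1.9 98.6]
foot [643. 239. 109.] tool axes
 [[-0.8   0.51  0.31]
 [ 0.59  0.73  0.34]
 [-0.05  0.46 -0.89]]
```

Converted, 20 mm / 250 = 0.08, 18 mm / 250 = 0.072, -0.018 rad / 1.5708 = -0.0115.

Request:
pendant([
  [0, 0, -0.0115, 0, 0.008, 0.08, 0],
  [0, 0, 0, 0, 0, 0.08, 0],
  [0, 0, 0, 0, 0, 0.08, 0],
  [0, 0, 0, 0, 0, 0.08, 0],
  [0, 0, 0, 0, 0, 0.072, 0],
], only="force")

```text
contact_force: [-0.2, -0.1, -0.9]
grasp_force: 59.9
```

Request:
pendant([
  [0, 0, 0, 0, 0, 0, 0],
  [0, 0, 0, 0, 0, 0, 0],
  [0, 0, 0, 0, 0, 0, 0],
], only="force")

```text
contact_force: [0.4, -0.5, -0.9]
grasp_force: 59.9
```

```bash
python3 tgt.py
python3 - <<'E'
from h import *
np.save("wc2.npy",cams.camera_params("wrist"),allow_pickle=True)
for n in("wrist","scene","top"):cv2.imwrite(f"pics/{n}5.png",cams.grab_frame(n)[:,:,::-1])
s=r.sense();np.save("pose5.npy",np.r_[s['eef_pos'],s['tcp_rot']])
E
```

```text
target [609.9 199.  209.6] [2.664 0.054 2.505] cur [612.7 198.  218.5] clock 9.0667
rotvec [0.002 0.011 0.005] d tool now [ 3.4 -4.8  7.3] d after rot [ 3.3 -4.8  7.4]
foot [643. 239. 109.] tool axes
 [[-0.8   0.51  0.31]
 [ 0.59  0.73  0.34]
 [-0.05  0.46 -0.89]]
```

Converted, 7 mm / 250 = 0.028, -5 mm / 250 = -0.02.

Request:
pendant([
  [0, 0, 0, 0.012, -0.02, 0.028, 0],
  [0, 0, 0, 0, 0, 0, 0],
  [0, 0, 0, 0, 0, 0, 0],
], only="force")

```text
contact_force: [-0.4, -0.2, -0.0]
grasp_force: 59.9
```

```bash
python3 tgt.py | head -2
python3 - <<'E'
from fit import *
c=cams.camera_params("wrist");w=cams.grab_frame("wrist")[:,:,::-1].astype(int);sc=cams.grab_frame("scene")[:,:,::-1].copy();tp=cams.grab_frame("top")[:,:,::-1].copy()
cv2.imwrite("pics/s6.png",sc)
s=r.sense();Rc=Ro.from_euler('xyz',s['tcp_rot']);ax=s['eef_pos']+Rc.apply([2,0,43])
Rtube=Rc*(Ro.from_euler('z',1.688)*Ro.from_euler('x',np.pi)).inv();lab=ax+Rtube.apply([15,0,0])
Rh=Ro.from_euler('z',.83)*Ro.from_euler('y',-.48);o=np.array([697.7,298,230]);W=o+Rh.apply([-32,0,0])
print("label in window",Rh.inv().apply(lab-W).round(1),"ang",(Rh.inv()*Rtube).magnitude())
# red window
m=(w[...,2]>w[...,1]+30)&(w[...,2]>w[...,0]+30)
n,l,st,ce=cv2.connectedComponentsWithStats(m.astype(np.uint8))
print("wrist red comps",[(st[i].tolist(),ce[i].round(1).tolist()) for i in range(1,n) if st[i,4]>15]);print("pred win",pw(W,c),"corners(60x?)",pw(W+Rh.apply([(0,20,0),(0,-20,0)]),c).round(0).tolist(),"label",pw(lab,c))
# amber, white in scene along predictions
hsv=cv2.cvtColor(sc,cv2.COLOR_BGR2HSV);am=((hsv[...,0]>3)&(hsv[...,0]<22)&(hsv[...,1]>110)&(hsv[...,2]<190)).astype(np.uint8)
a=np.linspace(0,2*np.pi,40);ring=lambda z,R:ax+Rtube.apply(np.c_[R*np.cos(a),R*np.sin(a),0*a+z-70])
h=cv2.convexHull(proj("scene",np.r_[ring(0,15),ring(100,15)]).astype(np.float32))[:,0]
print("tube hull scene",h.min(0),h.max(0),"foot",proj("scene",ax+Rtube.apply([0,0,-70])),"label pt",proj("scene",lab))
p=proj("scene",ax)[0].astype(int);x0,y0=p-40;sub=am[y0:y0+80,x0:x0+80];ys,xs=np.nonzero(sub);print("amber",len(xs),xs.min()+x0,xs.max()+x0,ys.min()+y0,ys.max()+y0,np.array([xs.mean()+x0,ys.mean()+y0]))
# unrolled label: sample angle x height gray in scene
for z in(85,78,70,62,54,40,25):
    row=[]
    for d in range(-110,111,20):
        q=np.radians(d);e=Rtube.apply([15*np.cos(q),15*np.sin(q),z-70]);C=-P("scene")[1].T@P("scene")[2]
        vis=np.dot(Rtube.apply([np.cos(q),np.sin(q),0]),C-ax-e)>0
        u,v=np.round(proj("scene",ax+e)[0]).astype(int);row.append("%3d/%-3d"%(sc[v,u].max(),hsv[v,u,1]) if vis else "  .  ")
    print(z,row)
E
```

```text
target [609.9 199.  209.6] [2.664 0.054 2.505] cur [609.4 198.6 208.5] clock 9.4667
rotvec [0.001 0.01  0.005] d tool now [-0.2  1.1 -0.7] d after rot [-0.2  1.1 -0.7]
label in window [-80.2  -0.8  -0.4] ang 0.012413032075032096
wrist red comps [([0, 102, 19, 106, 1378], [7.0, 154.8]), ([488, 251, 8, 11, 69], [491.6, 256.2]), ([508, 268, 9, 13, 90], [512.3, 273.7]), ([468, 316, 8, 11, 63], [471.4, 320.8]), ([484, 338, 9, 12, 79], [487.8, 343.2])]
pred win [[496.3724396  299.27113515]] corners(60x?) [[507.0, 265.0], [485.0, 331.0]] label [[350.4749043  288.22907461]]
tube hull scene [349.37018 169.962  ] [380.0148  207.30806] foot [[373.59992014 201.45478016]] label pt [[367.62728903 180.05849621]]
amber 244 355 374 178 213 [365.79508197 193.2704918 ]
85 [' 85/225', ' 90/235', '102/108', '124/33 ', ' 90/31 ', ' 93/55 ', '  .  ', '  .  ', '  .  ', '  .  ', '  .  ', '  .  ']
78 [' 85/225', ' 89/232', ' 97/139', '125/33 ', '103/25 ', ' 88/20 ', '  .  ', '  .  ', '  .  ', '  .  ', '  .  ', '  .  ']
70 [' 84/231', ' 91/221', ' 94/146', '121/27 ', ' 99/26 ', '113/18 ', '  .  ', '  .  ', '  .  ', '  .  ', '  .  ', '  .  ']
62 [' 85/222', ' 90/229', '104/98 ', '122/27 ', ' 88/20 ', '104/22 ', '  .  ', '  .  ', '  .  ', '  .  ', '  .  ', '  .  ']
54 [' 87/220', ' 90/227', '101/111', '117/31 ', '109/26 ', '131/19 ', '  .  ', '  .  ', '  .  ', '  .  ', '  .  ', '  .  ']
40 [' 89/223', ' 91/224', ' 88/223', ' 78/216', ' 93/80 ', '142/31 ', '  .  ', '  .  ', '  .  ', '  .  ', '  .  ', '  .  ']
25 [' 88/226', ' 88/217', ' 63/40 ', ' 64/36 ', '132/21 ', '170/18 ', '  .  ', '  .  ', '  .  ', '  .  ', '  .  ', '  .  ']
```

```bash
python3 - <<'E'
from fit import *
from scipy.optimize import least_squares
c=cams.camera_params("wrist");im=np.ascontiguousarray(cams.grab_frame("wrist")[:,:,::-1]);hsv=cv2.cvtColor(im,cv2.COLOR_BGR2HSV)
ob=np.array([(491.6,256.2),(512.3,273.7),(471.4,320.8),(487.8,343.2)])
# sort: y+ pair then y- ; try both up/down assignments
for sgn in(1,-1):
    def res(p):
        x,y,yaw,nod,a,b=p;Rh=Ro.from_euler('z',yaw)*Ro.from_euler('y',-nod)
        X=np.array([x,y,230])+Rh.apply([(-32,a,-sgn*b),(-32,a,sgn*b),(-32,-a,-sgn*b),(-32,-a,sgn*b)])
        return np.r_[(pw(X,c)-ob).ravel()/1.0,(x-697.7)/3,(y-298)/3,(yaw-.83)/.1,(nod-.48)/.15]
    s=least_squares(res,[697.7,298,.83,.48,20,15],x_scale=[50,50,.3,.3,5,5]);J=s.jac
    print(s.x.round(3),s.cost.round(2),np.sqrt(np.diag(np.linalg.inv(J.T@J))).round(3),s.fun.round(1))
q0=r.sense();Rc=Ro.from_euler('xyz',q0['tcp_rot']);ax=q0['eef_pos']+Rc.apply([2,0,43]);Rtube=Rc*(Ro.from_euler('z',1.688)*Ro.from_euler('x',np.pi)).inv()
for z in(70,60,52,44,30):
    row=[]
    for d in range(10,181,10):
        q=np.radians(d);u,v=np.round(pw(ax+Rtube.apply([15*np.cos(q),15*np.sin(q),z-70]),c)[0]).astype(int);row.append("%d/%d"%(hsv[v,u,2],hsv[v,u,1]))
    print(z,row)
E
```

```text
[6.95381e+02 2.94600e+02 8.12000e-01 4.88000e-01 1.99240e+01 1.21380e+01] 1.14 [1.579 0.609 0.025 0.035 0.364 0.737] [ 0.3 -0.  -0.   0.1  0.3 -0.2 -0.1  0.3 -0.8 -1.1 -0.2  0.1]
[ 6.95381e+02  2.94600e+02  8.12000e-01  4.88000e-01  1.99240e+01
 -1.21380e+01] 1.14 [1.579 0.609 0.025 0.035 0.364 0.737] [ 0.3 -0.  -0.   0.1  0.3 -0.2 -0.1  0.3 -0.8 -1.1 -0.2  0.1]
70 ['141/14', '145/11', '142/13', '130/14', '92/22', '93/19', '78/62', '64/124', '63/121', '63/109', '64/104', '63/105', '64/104', '64/96', '63/93', '62/95', '62/90', '62/95']
60 ['145/12', '145/14', '145/12', '143/12', '116/18', '94/22', '80/45', '65/126', '65/118', '67/110', '64/108', '64/104', '65/94', '63/97', '64/92', '64/88', '62/95', '63/93']
52 ['146/14', '148/14', '147/14', '142/14', '136/15', '91/36', '84/42', '65/122', '66/116', '66/116', '68/109', '65/102', '65/94', '65/94', '65/90', '64/92', '63/89', '64/96']
44 ['147/12', '144/12', '144/12', '118/13', '41/19', '64/124', '67/126', '67/122', '66/112', '66/112', '67/107', '68/105', '68/98', '66/97', '66/85', '65/90', '64/92', '64/92']
30 ['145/14', '54/5', '38/7', '39/7', '40/6', '63/113', '67/126', '66/120', '66/108', '68/105', '69/100', '70/102', '70/98', '70/95', '67/88', '66/89', '66/85', '66/89']
```

Request:
pendant([
  [0, 0, 0, 0, 0, 0, 0],
  [0, 0, 0, 0, 0, 0, 0],
  [0, 0, 0, 0, 0, 0, 0],
  [0, 0, 0, 0, 0, 0, 0],
])

```text
clock: 10.0
eef_pos: [610.1, 198.8, 209.0]
tcp_rot: [2.662, 0.066, 2.505]
contact_force: [-0.1, 0.2, -0.7]
opening: 0.375
grasp_force: 59.9
```

```bash
python3 -c "
from rig import r
print(r.sense()['eef_pos'],abs(r.sense()['qvel']).max());print(r.sign_off())"
```

```text
[610.12398157 198.75635395 209.03633928] 0.0010155337888030774
the job is handed in; nothing more can be done
None
```

I handed the job in at about 10 s with the violet-capped tube held still, cap end up, before the black reader: label about 76–80 mm from the window, within a few mm of its centre line and squarely facing it by my camera measurements. The sign-off returned no verdict.

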